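# Wind the drying timer and hold up the sole tray

## Robot

A 7-joint arm with a two-finger parallel gripper is mounted at the origin on the work surface. World frame = base frame: x ahead of the robot, y to its left, z up, the work surface at z = 0. Lengths are in mm, angles in rad, forces in N, time in s.
With the tool pointing down it reaches from about 400 to 875 mm from the base axis. Payload 4.4 kg.
Tool frame: the origin (TCP) lies at the very end of the fingers, on their centre line; the grasp point (between the pads) lies 19 mm behind it (ctrl.grasp_offset is the distance from the TCP to the grasp point, in mm); z points along the fingers, y is the line along which they close (so a half turn about z gives the same grasp; the last joint's range is limited). The gripper opens to 85 mm and grips with 20 to 120 N. Pads are 22 mm wide; open, the fingers measure 114 mm over their backs; the gripper's body (76 mm by 85 mm) begins 54 mm behind the grasp point. The pads swing forward as they close: fully open they stand 13 mm farther back than shut.
Start: joints at [-1.289, 0.628, 0.038, 1.517, -0.027, 0.996, -0.02], TCP at [221.517, 611.104, 231.313] pointing down, gripper open.
Joint ranges: [-3.06, 3.06], [-0.37, 2.12], [-1.25, 1.32], [0.18, 2.47], [-1.1, 4.24], [0.23, 1.98], [-2.94, 2.94]. Speed limits (rad/s): [2.57, 2.57, 3.14, 3.14, 3.14, 3.14, 3.14].

## Interface

Orientations are given as [roll, pitch, yaw] about the fixed x, y, z axes, in that order (R = Rz(yaw) Ry(pitch) Rx(roll)).
In Python, from cell import status, cams, ctrl gives the robot as it stands.
- The arm moves only by the tool move_arm, never from a script. Its argument "plan" is a list of rows, each a list of 3 entries, a list of its own where there are three numbers: the shift along the world's x, y, z in mm, then the turn, a rotation vector about the world's x, y, z in degrees, then the opening, from 0 (shut) to 1 (fully open). In form: [[[x, y, z], [wx, wy, wz], gripper], ...]. A call has 1 to 10 rows; each row shifts and turns the commanded pose from where the row before left it; what a row does not reach is not made up. A row lasts 1/8 s, in which the tool goes at most 62.5 mm and 10.7 degrees, less where a joint would pass 70% of its speed; a pose out of reach is approached as far as the arm can. A call with a gripper value outside its range is refused whole. The fingers move at their own pace and stop on an object; the grip force is fixed at half the most. Time passes only in rows, so rows that do not move let the fingers close. It gives the time, the measured TCP pose, the force, the opening and the grip force at its end, in the units of the state.
- status.read_state(): the state, without advancing time (a new reading comes with each control period).
- cams.get_image(name): name is "side" or "top"; returns the picture (400x640x3 uint8, blue, green, red); there is no depth.
- cams.camera_params(name): a dict with "K" (3x3 intrinsics, pixels), "pose" (4x4, takes a point from camera to world coordinates). Camera axes: x right, y down, z forward; pixel columns grow to the right and rows downward; lengths in mm; the calibration is good to about 2 mm. A picture is of the moment at which its call begins. camera_params takes no time and is no camera call.
- ctrl.finish_job(): hands the job in; it is judged then, once.
The state is a dict: "clock": time; "qpos": joint angles; "qd": joint speeds; "tau": joint torques, N m; "eef_pos": TCP position; "tool_rot": TCP orientation; "force": force on the tool from outside, world axes, zero at the start; "torque": the same for the moment, N m; "width": finger opening in mm; "gripper_force": force on a finger pad.
Only numpy, scipy, OpenCV 4.12 (cv2) and the standard library are available. Lean on these libraries where they do the work, as an engineer would, in place of code of your own. Each camera call takes 0.05 s, during which the arm holds its last target. There are 200 camera calls.

## Task

Two newly cemented sandal soles need their timed airing: wind the clockwork timer's key clockwise (seen from above), in as many partial turns as it takes, until it comes up against its stop. Then lift the drying tray by its blue handle at least 10 cm clear of its rack, with both soles lying in it, and finish while holding it there, level and still: do not put it down or let go. Leave the cement jar, the brush and the red-lidded tin where they are.

Things in the scene. Friction and masses are not known exactly. Their poses are not given: they have to be found in the camera images.
- key_grip (a point): Centre of the timer key's grip, on the key's axis, 80 mm above the counter. The grip is an upright flat plate 42 mm long, 11 mm thick, from 64 to 96 mm above the counter; one half of its length is red, the other brass. The axes given here are the timer's and do not turn with the key.
- timer: White drum 104 mm across, 50 mm high, fixed to the counter, the key upright on its top; origin under its centre. A red dot on its face, 37 mm from the axis, marks the stop: the key is home when its red half points at the dot.
- key (a joint): Turn of the key in rad, growing clockwise as seen from above, from 0 (unwound) to 2.4 (against its hard stop). At value v the red half of the plate points v clockwise of the x axis of key_grip. It is sprung but stays where it is left when let go; it takes about 0.05 to 0.07 N m to turn.
- tray_handle (a point): Centre of the tray's handle, a level blue bar 120 mm long (its x axis), 20 mm thick (y) and 26 mm high (z), carried by two 16 mm posts at x = +-47 mm above the middle of the tray. It is 100 mm above the tray's underside, 140 mm above the counter at the start. Over 55 mm of free air lies below the bar on both sides.
- tray: The loose plywood tray, 270 mm (x) by 215 mm (y), floor 8 mm thick, rim 26 mm high over all; origin at the centre of its underside, z up. Tray and soles together weigh 0.4 to 0.8 kg and balance within 10 mm of straight below the handle's centre.
- rack: Low grey slatted rack that the tray lies on, 220 by 180 mm, 40 mm high, fixed; origin at the centre of its foot.
- sole_left_mid (a point): Centre of the cork and rubber sole lying loose in the tray on its +y side, 222 by 78 mm, 17 mm thick.
- sole_right_mid (a point): Centre of the same kind of sole on the tray's -y side.
- cement_jar: Bystander: closed jar 64 mm across, 85 mm high; origin under its centre.
- brush: Bystander: shoe brush 150 by 50 mm, 42 mm high; origin under its centre.
- tin: Bystander: flat polish tin with a red lid, 84 mm across, 28 mm high; origin under its centre.
Not all that is in view belongs to the job. Several things have the shape of the timer; the one meant has the colours described above.

How it is judged (in metres and radians):
On the way, in this order (a step that is already met when the one before it is completed fails the run):
1. the key is wound to its stop (value of joint key above 2.2 rad), for 0.2 s.
2. the tray is lifted clear of the rack, level (height (world z) of tray_handle above 0.23 m and angle between tray_handle's own z axis and vertical below 0.12 rad), for 0.3 s.
At the end, for the whole second after the job is handed in: The key is within 0.2 rad of its stop; the tray is held by the fingers, its handle's centre above 0.23 m (9 cm above where it lay), off the rack, within 0.12 rad of level, moving slower than 0.03 m/s and 0.15 rad/s; each sole lies flat on the tray's floor within 30 mm of its place there (all of step 2 and value of joint key above 2.2 rad and contact force between tray and rack below 0.1 N and contact force between the fingers and tray above 1 N and linear speed of tray below 0.03 m/s and angular speed of tray below 0.15 rad/s and z of sole_left_mid in the frame of tray between 0.01 and 0.024 m and x of sole_left_mid in the frame of tray between -0.03 and 0.03 m and y of sole_left_mid in the frame of tray between 0.026 and 0.086 m and z of sole_right_mid in the frame of tray between 0.01 and 0.024 m and x of sole_right_mid in the frame of tray between -0.03 and 0.03 m and y of sole_right_mid in the frame of tray between -0.086 and -0.026 m); the arm keeps its last pose, push and grip.
It fails at once if the cement jar is pushed more than 3 cm (distance of cement_jar from where it was at the start of the episode above 0.03 m).
It fails at once if the brush is pushed more than 3 cm (distance of brush from where it was at the start of the episode above 0.03 m).
It fails at once if the tin is pushed more than 3 cm (distance of tin from where it was at the start of the episode above 0.03 m).
It fails at once if the tray is tipped by more than 0.4 rad (angle between tray_handle's own z axis and vertical above 0.4 rad).
It also fails if it takes over 64 s, if anything falls off the work surface, if the arm or the gripper's body presses on something with over 40 N, if the wrist force passes 120 N, or if a joint passes its speed limit or range.

## Working session

There is one attempt and no reset: what is moved stays moved. The work goes in short steps, Python scripts to look and compute and a tool call to move; the robot and the scene stay as the last step left them, time stands still between calls to the robot, and variables do not carry over. Pictures are saved under pics/ and viewed, at most 10 in all, crops included, and the job is handed in when it is done.

Besides the shell and the picture viewer there is one more tool, called after ">>>" as a command line: name --argument value ..., lists and objects as JSON in quotes. move_arm: Moves the arm, as the interface text tells. Its arguments: {"type":"object","properties":{"plan":{"type":"array","items":{"type":"array"}}},"required":["plan"]}

```bash
ls; mkdir -p pics; python3 - <<'E'
from cell import status,cams,ctrl
import cv2
for n in ("side","top"):
    cv2.imwrite(f"pics/{n}0.png",cams.get_image(n)); p=cams.camera_params(n); print(n,p["K"],p["pose"])
s=status.read_state();print(s)
E
```

```text
pics
side [[414.36490478   0.         316.77918632]
 [  0.         414.36490478 190.52155863]
 [  0.           0.           1.        ]] [[-9.93483849e-01 -5.46004552e-02  1.00043146e-01  4.26040314e+02]
 [-1.13841846e-01  5.17491229e-01 -8.48081872e-01  1.03146379e+03]
 [-5.46579450e-03 -8.53944739e-01 -5.20334995e-01  7.52079206e+02]
 [ 0.00000000e+00  0.00000000e+00  0.00000000e+00  1.00000000e+00]]
top [[418.83506448   0.         317.50212736]
 [  0.         418.83506448 201.16751038]
 [  0.           0.           1.        ]] [[-2.41841889e-02 -9.99033136e-01  3.67139970e-02  4.87576801e+02]
 [-9.99549514e-01  2.35111411e-02 -1.86546103e-02  9.99934961e+00]
 [ 1.77733859e-02 -3.71486044e-02 -9.99151684e-01  1.31885453e+03]
 [ 0.00000000e+00  0.00000000e+00  0.00000000e+00  1.00000000e+00]]
{'clock': 0.1, 'qpos': array([-1.28877419,  0.62923177,  0.03843263,  1.51825846, -0.02700259,
        0.99632231, -0.01998498]), 'qd': array([-3.81009484e-04, -7.70607566e-04,  1.24481591e-03, -1.27638992e-04,
       -8.61865518e-06, -3.27277914e-05, -2.90015692e-03]), 'tau': array([ 3.46532608e-03, -5.64536190e+01,  1.23077787e+00, -1.93976337e+01,
        1.13467517e-02,  5.35903877e-03, -1.96712875e-05]), 'eef_pos': array([221.325755  , 610.56221997, 230.49805574]), 'tool_rot': array([-3.13989019e+00,  6.63610332e-06,  2.79379415e+00]), 'force': array([ 0.28344338,  0.00929126, -0.10136721]), 'torque': array([ 0.00223768,  0.04672479, -0.03845887]), 'gripper_force': 0.0, 'width': 85.49247250062785}
```

View pics/top0.png

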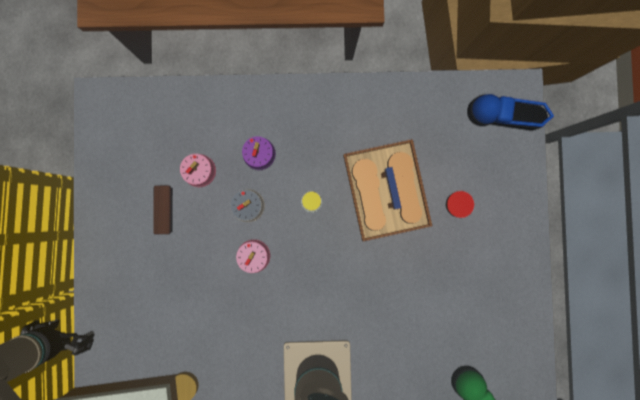

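View pics/side0.png

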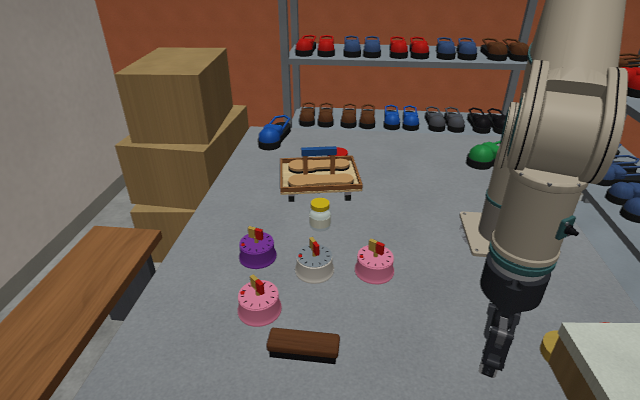

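The pictures show the white/grey timer at top (248,205) and side (315,262). The decoys are pink and purple. The blue handle is at top (392,188), the jar at (311,201), the brush at (162,210) and the tin at (460,204).

```bash
cat > h.py <<'E'
import numpy as np,cv2
from cell import status,cams,ctrl
def ray(n,u,v,z):
    p=cams.camera_params(n);K=p["K"];T=p["pose"]
    d=T[:3,:3]@np.linalg.inv(K)@[u,v,1.];o=T[:3,3]
    return (o+d*(z-o[2])/d[2])[:2]
def proj(n,P):
    p=cams.camera_params(n);T=np.linalg.inv(p["pose"]);c=T[:3,:3]@P+T[:3,3];c=p["K"]@c;return c[:2]/c[2]
def blobs(im,lo,hi,box):
    x0,y0,x1,y1=box;h=cv2.cvtColor(im[y0:y1,x0:x1],cv2.COLOR_BGR2HSV)
    h[...,0]=(h[...,0].astype(int)+20)%180   # shift so red is ~20
    m=cv2.inRange(h,lo,hi);n,l,s,c=cv2.connectedComponentsWithStats(m)
    return [(s[i,4],c[i]+[x0,y0],cv2.minAreaRect(np.argwhere(l==i)[:,::-1].astype(np.float32)+[x0,y0])if 0 else None) for i in range(1,n)],m
E
python3 - <<'E'
from h import *
im=cv2.imread("pics/top0.png");si=cv2.imread("pics/side0.png")
a=cv2.resize(im[180:230,223:273],(400,400),interpolation=cv2.INTER_CUBIC)
b=cv2.resize(si[232:282,290:340],(400,400),interpolation=cv2.INTER_CUBIC)
cv2.imwrite("pics/z0.png",np.hstack([a,b]))
for n,i,box in(("top",im,(228,185,268,225)),("side",si,(290,230,340,282))):
    for nm,lo,hi in(("red",(12,120,80),(28,255,255)),("brass",(29,80,60),(55,255,255))):
        for s,c,_ in blobs(i,lo,hi,box)[0]:
            if s>1: print(n,nm,s,c.round(1),ray(n,*c,96).round(),ray(n,*c,50).round())
for nm,lo,hi,box in(("blue",(125,120,50),(150,255,255),(370,160,415,215)),):
    m=blobs(im,lo,hi,box)[1];r=cv2.minAreaRect(np.argwhere(m)[:,::-1].astype(np.float32)+np.float32(box[:2]));print(r)
    for q in cv2.boxPoints(r): print(q,ray("top",*q,153).round())
    print(ray("top",*r[0],150))
E
```

```text
top red 7 [242.7 193. ] [561. 205.] [564. 212.]
top red 25 [240.  206.6] [522. 213.] [523. 221.]
top brass 30 [246.2 202.6] [533. 195.] [535. 202.]
side red 71 [315.6 248. ] [524. 234.] [531. 178.]
side red 10 [299.8 255. ] [559. 265.] [568. 211.]
side brass 48 [311.5 242.2] [537. 213.] [545. 155.]
side brass 8 [313.6 253.9] [526. 257.] [533. 203.]
((393.08685302734375, 187.24427795410156), (38.306827545166016, 3.9509286880493164), 76.75948333740234)
[386.77704 169.05247] [ 616. -208.]
[390.62292 168.14757] [ 618. -219.]
[399.39667 205.43608] [ 513. -240.]
[395.55078 206.34099] [ 511. -229.]
[ 564.614761   -224.80233723]
```

View pics/z0.png

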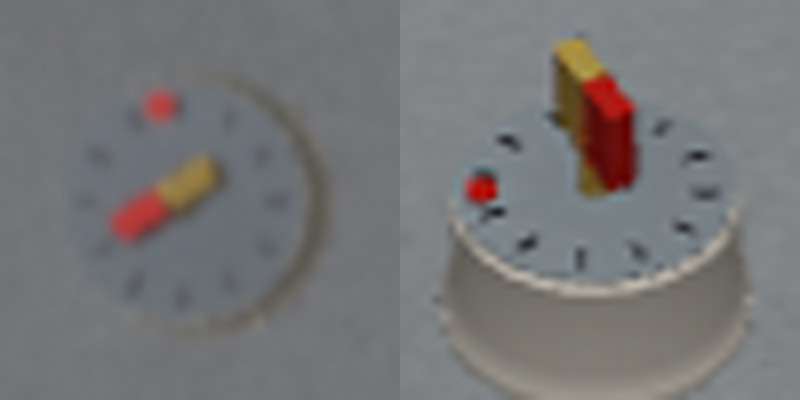

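The close-up shows the key axis near world (528,204). The dot at (564,212) is 37 mm from it, which matches the given size. The red half points at about 121° and the dot is at about 12°, so roughly 108° of clockwise winding is needed. Next I move above the key and turn the closing line to 31°.

>>> move_arm --plan '[[[20,-26,0],[0,0,-2],1],[[35,-45,0],[0,0,-4.5],1],[[35,-45,0],[0,0,-4.5],1],[[35,-45,0],[0,0,-4.5],1],[[35,-45,0],[0,0,-4.5],1],[[35,-45,0],[0,0,-4.5],1],[[35,-45,-5],[0,0,-4.5],1],[[35,-45,-5],[0,0,-4.5],1],[[35,-45,-10],[0,0,-4.5],1],[[7,-20,-10],[0,0,-1],1]]'

```text
clock: 1.35
eef_pos: [530.8, 200.9, 200.9]
tool_rot: [3.141, 0.002, 2.107]
force: [0.1, 0.4, 1.0]
width: 85.2
gripper_force: 0.0
```

```bash
python3 - <<'E'
from h import *
s=status.read_state();print(s["clock"],s["qpos"].round(2),s["eef_pos"].round(1),s["tool_rot"].round(3))
im=cams.get_image("side")
for nm,lo,hi in(("red",(12,120,80),(28,255,255)),("brass",(29,80,60),(55,255,255))):
    for z,c,_ in blobs(im,lo,hi,(290,230,340,282))[0]:
        if z>1: print(nm,z,c.round(1),ray("side",*c,80).round())
print(proj("side",[528,204,80]),proj("top",[528,204,96]))
E
```

```text
1.35 [-0.56  0.56  0.23  1.79 -0.16  0.81  0.28] [530.8 200.9 200.9] [3.141e+00 2.000e-03 2.107e+00]
red 71 [315.6 248. ] [526. 215.]
red 10 [299.8 255. ] [562. 246.]
brass 48 [311.5 242.2] [540. 193.]
brass 8 [313.6 253.9] [529. 238.]
[315.44364662 245.22029708] [243.11373875 204.46563135]
```

>>> move_arm --plan '[[[-3,3,-30],[0,0,0],1],[[0,0,-35],[0,0,0],1],[[0,0,-35],[0,0,0],1],[[0,0,-25],[0,0,0],1],[[0,0,-12],[0,0,0],1],[[0,0,0],[0,0,0],1]]'

```text
clock: 2.15
eef_pos: [524.6, 208.9, 63.9]
tool_rot: [-3.14, -0.001, 2.115]
force: [0.0, 0.2, -0.1]
width: 85.5
gripper_force: 0.0
```

>>> move_arm --plan '[[[0,0,0],[0,0,0],0],[[0,0,0],[0,0,0],0],[[0,0,0],[0,0,0],0],[[0,0,0],[0,0,0],0],[[0,0,0],[0,0,0],0],[[0,0,0],[0,0,0],0],[[0,0,0],[0,0,0],0],[[0,0,0],[0,0,0],0]]'

```text
clock: 3.15
eef_pos: [527.0, 208.9, 64.9]
tool_rot: [3.138, 0.0, 2.113]
force: [4.8, 3.0, 3.9]
width: 10.1
gripper_force: 60.3
```

```bash
python3 - <<'E'
from h import *
s=status.read_state();print(s)
im=cams.get_image("side")
cv2.imwrite("pics/g.png",cv2.resize(im[170:300,250:390],(560,520),interpolation=cv2.INTER_CUBIC))
E
```

```text
{'clock': 3.15, 'qpos': array([-0.52824104,  0.75019919,  0.15845565,  1.89082174, -0.22077028,
        0.51392109,  0.3232376 ]), 'qd': array([-8.07938551e-04, -1.85355389e-03, -1.30692971e-03,  1.92075221e-03,
       -4.62067108e-06, -8.46666377e-04,  1.41958885e-03]), 'tau': array([ 7.13874288e-01, -5.06291771e+01,  3.55291285e+00, -7.15325475e+00,
        2.95092640e-01,  1.56182919e+00, -2.61303352e-02]), 'eef_pos': array([526.99447586, 208.90780638,  64.90823352]), 'tool_rot': array([3.13824517e+00, 3.68915300e-04, 2.11326350e+00]), 'force': array([4.83609969, 2.95136219, 3.89990299]), 'torque': array([ 0.60749488, -0.84409454,  0.00900917]), 'gripper_force': 60.325802341103554, 'width': 10.13523073289697}
```

View pics/g.png

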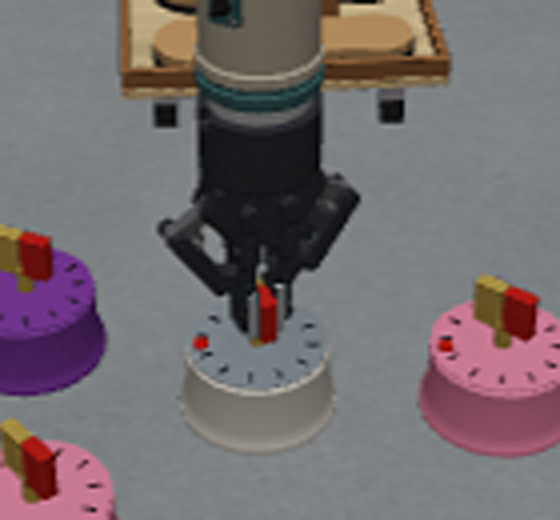

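The key is gripped (10 mm wide, 60 N), with the red half facing the camera and the fingers upright. I'll wind clockwise about the axis.

>>> move_arm --plan '[[[2,1.5,0],[0,0,-4],0],[[0.6,0.2,0],[0,0,-8],0],[[0.6,0.1,0],[0,0,-8],0],[[0.6,0,0],[0,0,-8],0],[[0.6,-0.1,0],[0,0,-8],0],[[0.6,-0.2,0],[0,0,-8],0],[[0.6,-0.3,0],[0,0,-8],0],[[0.6,-0.3,0],[0,0,-8],0],[[0.5,-0.4,0],[0,0,-8],0],[[0.4,-0.4,0],[0,0,-8],0]]'

```text
clock: 4.45
eef_pos: [532.7, 208.4, 64.9]
tool_rot: [-3.141, -0.001, 0.782]
force: [2.2, 1.6, 5.8]
width: 10.2
gripper_force: 60.8
```

```bash
python3 - <<'E'
from h import *
s=status.read_state();print({k:s[k] for k in("qpos","eef_pos","tool_rot","force","torque","width")})
E
```

```text
{'qpos': array([-0.73836872,  0.81534412,  0.51350832,  1.88004188, -0.66214789,
        0.62221527, -0.59392089]), 'eef_pos': array([532.67354564, 208.37797517,  64.88214745]), 'tool_rot': array([-3.14101689e+00, -6.45651545e-04,  7.81762539e-01]), 'force': array([2.23361523, 1.63834493, 5.83097883]), 'torque': array([ 0.33972444, -0.34795954,  0.07554007]), 'width': 10.238021774876193}
```

>>> move_arm --plan '[[[0.3,-0.4,0],[0,0,-8],0],[[0.3,-0.5,0],[0,0,-8],0],[[0.2,-0.5,0],[0,0,-8],0],[[0,-0.5,0],[0,0,-5],0],[[0,0,0],[0,0,-3],0],[[0,0,0],[0,0,0],0]]'

```text
clock: 5.2
eef_pos: [533.9, 206.2, 64.9]
tool_rot: [-3.141, -0.001, 0.227]
force: [3.3, 1.3, 4.3]
width: 10.5
gripper_force: 60.6
```

```bash
python3 - <<'E'
from h import *
s=status.read_state();print({k:s[k] for k in("qpos","eef_pos","tool_rot","force","torque","width")})
im=cams.get_image("side")
cv2.imwrite("pics/g2.png",cv2.resize(im[200:290,270:360],(540,540),interpolation=cv2.INTER_CUBIC))
E
```

```text
{'qpos': array([-0.81615265,  0.85930307,  0.660285  ,  1.88199964, -0.8154351 ,
        0.69213982, -1.00626475]), 'eef_pos': array([533.90590059, 206.21284728,  64.88684219]), 'tool_rot': array([-3.14138164e+00, -1.01801710e-03,  2.26573351e-01]), 'force': array([3.30713477, 1.33210262, 4.27924426]), 'torque': array([ 0.36067617, -0.54258714, -0.04468002]), 'width': 10.48884884969257}
```

View pics/g2.png

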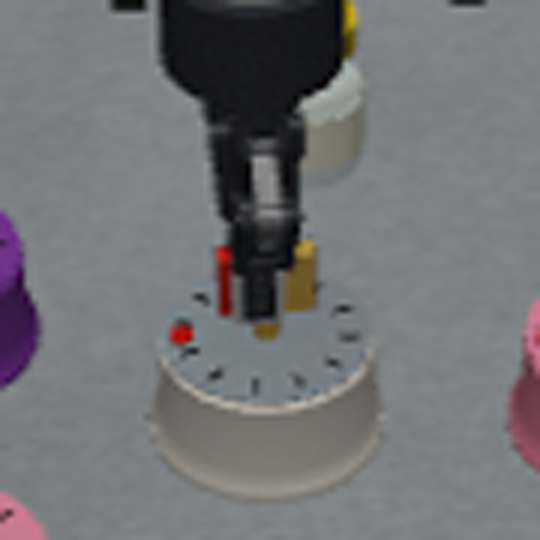

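The red half now points near the dot, at yaw 13°. I'll press on slightly to feel the stop.

>>> move_arm --plan '[[[0,0,0],[0,0,-4],0],[[0,0,0],[0,0,-4],0],[[0,0,0],[0,0,0],0],[[0,0,0],[0,0,0],0],[[0,0,0],[0,0,0],0]]'

```text
clock: 5.88
eef_pos: [534.0, 205.9, 65.0]
tool_rot: [3.14, -0.001, 0.095]
force: [2.9, 0.1, 6.7]
width: 10.3
gripper_force: 94.3
```

```bash
python3 - <<'E'
from h import *
s=status.read_state();print({k:s[k] for k in("qpos","eef_pos","tool_rot","force","torque","width")})
E
```

```text
{'qpos': array([-0.83509974,  0.871684  ,  0.69528641,  1.88187895, -0.84607518,
        0.71131436, -1.11052341]), 'eef_pos': array([534.03656153, 205.88087417,  64.963136  ]), 'tool_rot': array([ 3.13996776e+00, -8.94197340e-04,  9.52456477e-02]), 'force': array([2.94702519, 0.06034511, 6.72213347]), 'torque': array([-0.09028507, -0.65885439,  1.96005314]), 'width': 10.34454417040461}
```

The wrist moment of 1.96 N m shows the stop has been reached. I'll release, rise, and move toward the tray handle at about (564.5,-224), bar at 11.3°.

>>> move_arm --plan '[[[0,0,0],[0,0,0],1],[[0,0,0],[0,0,0],1],[[0,0,0],[0,0,0],1],[[0,0,0],[0,0,0],1],[[0,0,0],[0,0,0],1],[[0,0,0],[0,0,0],1],[[0,0,35],[0,0,0],1],[[0,0,45],[0,0,0],1],[[0,0,45],[0,0,0],1],[[0,0,40],[0,0,0],1]]'

```text
clock: 7.12
eef_pos: [533.4, 206.2, 231.0]
tool_rot: [-3.141, -0.001, 0.088]
force: [0.4, 0.6, -0.4]
width: 84.9
gripper_force: 0.0
```

>>> move_arm --plan '[[[2,-30,0],[0,0,0],1],[[3,-45,0],[0,0,0],1],[[3,-45,0],[0,0,0.5],1],[[3,-45,0],[0,0,0.5],1],[[3,-50,0],[0,0,1],1],[[3,-50,0],[0,0,1],1],[[3,-50,0],[0,0,1],1],[[3,-50,0],[0,0,1],1],[[3,-40,0],[0,0,0.5],1],[[4,-25,0],[0,0,0],1]]'

```text
clock: 8.38
eef_pos: [562.7, -226.5, 229.5]
tool_rot: [3.141, 0.0, 0.182]
force: [0.2, 0.7, 0.1]
width: 85.5
gripper_force: 0.0
```

```bash
python3 - <<'E'
from h import *
s=status.read_state();print({k:s[k] for k in("clock","qpos","eef_pos","tool_rot","force","torque","width")})
im=cams.get_image("side");t=cams.get_image("top")
f=lambda i,a,b,c,d:cv2.resize(i[a:b,c:d],(400,400),interpolation=cv2.INTER_CUBIC)
cv2.imwrite("pics/g3.png",np.hstack([f(t,180,230,223,273),f(im,110,230,260,380)]))
for n,i,box in(("top",t,(228,185,268,225)),("side",im,(290,230,340,282))):
    for nm,lo,hi in(("red",(12,120,80),(28,255,255)),("brass",(29,80,60),(55,255,255))):
        for z,c,_ in blobs(i,lo,hi,box)[0]:
            if z>1: print(n,nm,z,c.round(1),ray(n,*c,96).round(),ray(n,*c,50).round())
E
```

```text
{'clock': 8.375, 'qpos': array([-0.12665336,  0.68945439,  0.79777274,  1.6607646 , -0.55794284,
        1.03287807, -0.53742975]), 'eef_pos': array([ 562.7362508 , -226.48623605,  229.53009623]), 'tool_rot': array([3.14069283e+00, 1.02731977e-04, 1.81622459e-01]), 'force': array([0.18324323, 0.68630726, 0.11192486]), 'torque': array([-0.00310026,  0.02011522,  0.02002589]), 'width': 85.51021235466204}
top red 7 [242.7 193. ] [561. 205.] [564. 212.]
top red 27 [242.6 201.1] [538. 205.] [540. 213.]
top brass 31 [244.3 207.4] [520. 201.] [521. 208.]
side red 82 [309.8 245.9] [539. 228.] [547. 172.]
side red 10 [299.8 255. ] [559. 265.] [568. 211.]
side brass 112 [317.3 246.4] [520. 228.] [527. 172.]
```

View pics/g3.png

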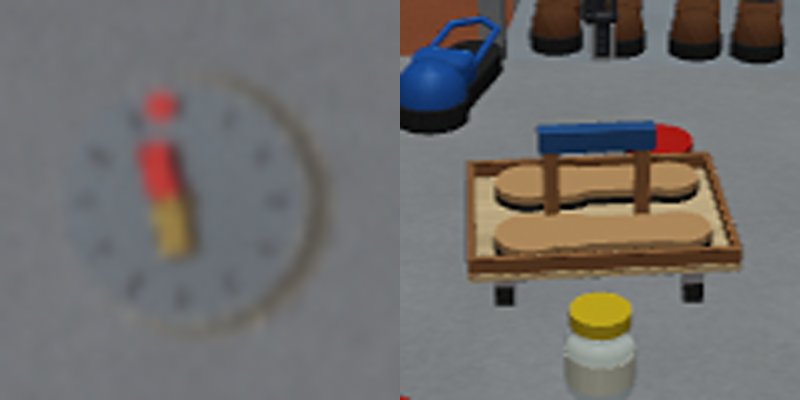

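The key is home: the red half points straight at the dot, at 12.5°. The gripper hangs over the blue bar, which is at about side pixel (319,151). I'll check the bar from the side view.

```bash
python3 - <<'E'
from h import *
im=cams.get_image("side");box=(290,135,350,165)
m=blobs(im,(120,120,40),(145,255,255),box)[1]
p=np.argwhere(m)[:,::-1]+np.array(box[:2]);print(len(p),p.min(0),p.max(0))
r=cv2.minAreaRect(p.astype(np.float32));print(r)
for z in(140,):print(ray("side",*r[0],z))
for P in([564.6,-224.5,140],):print(proj("side",P))
e=[p[p[:,0]<p[:,0].min()+3].mean(0),p[p[:,0]>p[:,0].max()-3].mean(0)]
for q in e:print(q,ray("side",*q,143))
E
```

```text
292 [301 146] [335 155]
((318.119140625, 150.83502197265625), (8.530275344848633, 34.085411071777344), 87.95458984375)
[ 568.47943356 -221.84186187]
[319.34984217 150.54296541]
[302.33333333 151.16666667] [ 620.0739098  -207.75773805]
[334.03846154 150.15384615] [ 515.14034435 -226.37855368]
```

>>> move_arm --plan '[[[4,3,-15],[0,0,0],1],[[0,0,-30],[0,0,0],1],[[0,0,-30],[0,0,0],1],[[0,0,-22],[0,0,0],1],[[0,0,-12],[0,0,0],1],[[0,0,0],[0,0,0],1]]'

```text
clock: 9.28
eef_pos: [567.1, -219.3, 119.3]
tool_rot: [-3.14, 0.002, 0.186]
force: [0.3, -0.5, 0.8]
width: 85.4
gripper_force: 0.0
```

>>> move_arm --plan '[[[0,0,0],[0,0,0],0],[[0,0,0],[0,0,0],0],[[0,0,0],[0,0,0],0],[[0,0,0],[0,0,0],0],[[0,0,0],[0,0,0],0],[[0,0,0],[0,0,0],0],[[0,0,0],[0,0,0],0],[[0,0,0],[0,0,0],0]]'

```text
clock: 10.28
eef_pos: [568.0, -222.2, 121.3]
tool_rot: [3.139, -0.002, 0.184]
force: [0.5, -2.2, 6.2]
width: 19.0
gripper_force: 60.1
```

```bash
python3 - <<'E'
from h import *
im=cams.get_image("side");s=status.read_state();print(s["eef_pos"],s["tool_rot"],s["torque"],s["width"])
cv2.imwrite("pics/g4.png",cv2.resize(im[110:210,270:370],(500,500),interpolation=cv2.INTER_CUBIC))
E
```

```text
[ 568.04641926 -222.18080049  121.30776526] [ 3.13901976e+00 -1.61739018e-03  1.83950995e-01] [-0.59394363 -0.06467868  0.09047481] 19.326818873136947
```

View pics/g4.png

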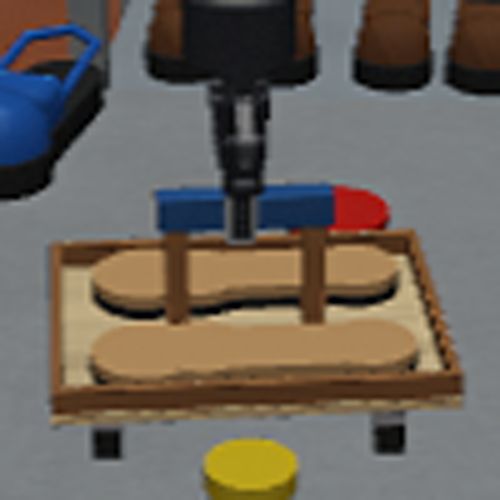

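The pads sit centred on the bar, 19 mm wide at 60 N. I'll lift gently.

>>> move_arm --plan '[[[0,1,3],[0,0,0],0],[[0,0,6],[0,0,0],0],[[0,0,10],[0,0,0],0],[[0,0,15],[0,0,0],0],[[0,0,20],[0,0,0],0],[[0,0,20],[0,0,0],0],[[0,0,20],[0,0,0],0],[[0,0,15],[0,0,0],0],[[0,0,8],[0,0,0],0],[[0,0,4],[0,0,0],0]]'

```text
clock: 11.58
eef_pos: [567.4, -219.6, 241.7]
tool_rot: [-3.141, -0.0, 0.184]
force: [0.4, 0.0, -6.5]
width: 19.1
gripper_force: 58.9
```

>>> move_arm --plan '[[[0,0,0],[0,0,0],0],[[0,0,0],[0,0,0],0],[[0,0,0],[0,0,0],0],[[0,0,0],[0,0,0],0],[[0,0,0],[0,0,0],0],[[0,0,0],[0,0,0],0],[[0,0,0],[0,0,0],0],[[0,0,0],[0,0,0],0]]'

```text
clock: 12.58
eef_pos: [567.4, -219.7, 241.4]
tool_rot: [3.142, -0.0, 0.185]
force: [0.3, -0.2, -5.8]
width: 19.4
gripper_force: 58.9
```

```bash
python3 - <<'E'
from h import *
im=cams.get_image("side");s=status.read_state();print(s["clock"],s["eef_pos"],s["tool_rot"],s["force"],s["torque"],s["width"],abs(s["qd"]).max())
cv2.imwrite("pics/g5.png",cv2.resize(im[60:220,240:400],(560,560),interpolation=cv2.INTER_CUBIC))
E
```

```text
12.625 [ 567.40817332 -219.68383045  241.31265458] [ 3.14158340e+00 -2.46846299e-05  1.84516994e-01] [ 0.22663159  0.08891132 -6.81672046] [-0.03088106  0.01421923 -0.0065521 ] 19.147632632423374 0.0016479643360085812
```

View pics/g5.png

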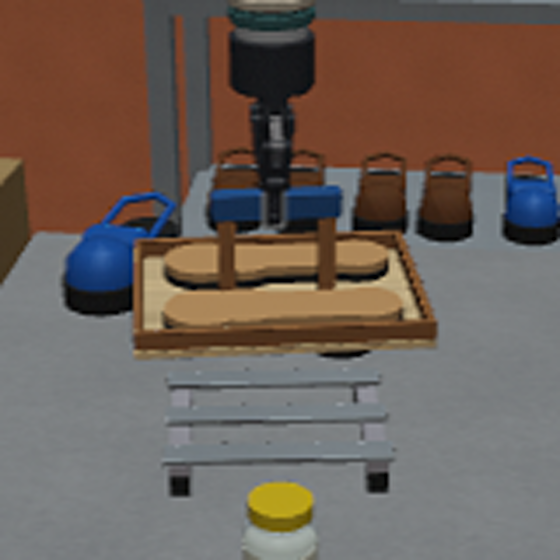

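The tray hangs level about 120 mm above the rack, both soles lie flat in place, and the arm is still. I'm handing it in.

```bash
python3 -c "
from cell import ctrl
print(ctrl.finish_job())"
```

```text
the job is handed in; nothing more can be done
None
```

I wound the key to its stop and handed the job in with the tray held level and still about 12 cm above its rack, both soles flat in it; the verdict was not shown to me.

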